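# Lower the tube rack into the dry bath with the hand-wound lift

## Robot

A 6-joint arm with a two-finger parallel gripper is mounted at the origin on the work surface. World frame = base frame: x ahead of the robot, y to its left, z up, the work surface at z = 0. Lengths are in m, angles in rad, forces in N, time in s.
With the tool pointing down it reaches from about 0.3 to 0.85 m from the base axis. Payload 4.2 kg.
Tool frame: the origin (TCP) lies at the very end of the fingers, on their centre line; the grasp point (between the pads) lies 19 mm behind it (manip.grip_depth is the distance from the TCP to the grasp point, in m); z points along the fingers, y is the direction in which the jaws open and shut (so a half turn about z gives the same grasp; the last joint's range is limited). The gripper opens to 91 mm and grips with 3 to 60 N. Pads are 32 mm wide; open, the fingers measure 118 mm over their backs; the gripper's body (76 mm by 178 mm) begins 60 mm behind the grasp point.
Start: joints at [-1.259, 0.32, 1.565, -0, 1.257, -0.02], TCP at [0.187, -0.544, 0.214] pointing down, gripper open.
Joint ranges: [-3.11, 3.11], [-0.84, 2.01], [0.21, 2.61], [-1.34, 4.49], [0.05, 2.63], [-2.56, 2.56]. Speed limits (rad/s): [2.57, 2.57, 3.14, 3.14, 3.14, 3.14].

## Interface

Orientations are given as a unit quaternion [x, y, z, w].
In Python, from bench import manip gives the robot as it stands.
- The arm moves only by the tool send_rows, never from a script. Its argument "increments" is a list of rows, each a list of 2 entries, a list of its own where there are three numbers: the shift along the world's x, y, z in cm, then the turn about the world's z in degrees. In form: [[[dx, dy, dz], twist], ...]. A call has 1 to 12 rows; each row shifts and turns the commanded pose from where the row before left it; what a row does not reach is not made up. A row lasts 1/10 s, in which the tool goes at most 50 mm and 8.59 degrees, less where a joint would pass 70% of its speed; a pose out of reach is approached as far as the arm can. A call with a gripper value outside its range is refused whole. "grip" is the finger opening in cm, from 0 to 9.12, set as the call begins (left out, the last holds). The fingers move at their own pace and stop on an object; "squeeze" is the grip in N (left out, the last holds). Time passes only in rows, so rows that do not move let the fingers close. It gives the time, the measured TCP pose, the force and the opening at its end, in the units of the state.
- manip.sense(): the state, without advancing time (a new reading comes with each control period).
- manip.snapshot(name): name is "scene" or "top" or "wrist"; returns (picture, depth): 384x512x3 uint8, red, green, blue; 384x512 float32, m along the optical axis (not along the pixel's ray), 0 where there is no reading.
- manip.camera_model(name): a dict with "intrinsics" (3x3 intrinsics, pixels), "R" (3x3) and "t" (3): a world point X has camera coordinates R X + t. Camera axes: x right, y down, z forward; pixel columns grow to the right and rows downward; lengths in m; the calibration is good to about 2 mm. A picture is of the moment at which its call begins: read the wrist's pose just before it. camera_model takes no time and is no camera call; for the wrist camera it gives the pose at the moment of the call.
- manip.close_job(): hands the job in, once; it reports no verdict.
The state is a dict: "clock": time; "q": joint angles; "dq": joint speeds; "joint_efforts": joint torques, N m; "tool_pos": TCP position; "eef_rot": TCP orientation; "force": force on the tool from outside, world axes, zero at the start; "moment": the same for the moment, N m; "gripper_width": finger opening in m.
Only numpy, scipy, OpenCV 4.12 (cv2) and the standard library are available. Lean on these libraries where they do the work, as an engineer would, in place of code of your own. Each camera call takes 0.05 s, during which the arm holds its last target. There are 200 camera calls.

## Task

Lower the rack of sample tubes that hangs on the hand-wound lift until it rests on the plate inside the dry bath: throw the pawl's thumb lever fully over to off, take the weight on the crank so that the pawl springs clear of the ratchet wheel, then ease the crank back. Keep the rack under control all the way, never letting it run or drop, and do not force it down once it has landed. Then let go, leaving the pawl off and the other things on the bench where they are.

Things in the scene. Friction and masses are not known exactly. Their poses are not given: they have to be found in the camera images.
- lift: Fixed stand of the lift: base plate 220 x 330 x 12 mm, white cheek plates, and towards +y a white dry bath (rim 82 mm high). Origin on the bench below the axle; +y runs along the axle from crank to bath; z up; offsets below are in this frame. Ratchet wheel 80 mm across, 16 teeth, at y -25 mm, top 180 mm high. Crank arm at y -62 mm; farther to -y there is only the handle.
- crank_axis (a point): Point on the axle line, 140 mm above the bench, abreast of the middle of the handle (lift's y -118 mm); its axes are the lift's. The middle of the handle goes round it on a circle of radius 70 mm in the lift's x-z plane. One radian of crank moves the rack 20 mm.
- handle (a point): Middle of the crank handle: black sleeve, 22 mm in diameter, 98 mm long, along the lift's y, spinning freely on its pin. At the start it is 65 degrees from straight up towards +x. Winding on (rack up) takes it farther to +x and down; the rack's weight (4 to 9 N at the handle) pulls it back, up over the top and down on the -x side.
- thumb_bar (a point): Middle of the thumb bar on top of the pawl's thumb lever: steel cross bar 12 mm in diameter, 34 mm long, along the lift's y, about 220 mm above the bench, 60 mm above the lever's pivot. Throw it about 52 mm towards -x, from leaning 26 degrees to +x to 26 degrees to -x. Stiff (2 to 3 N), stays where left. The space above it and on its +x side is free; wheel and pawl are 30 mm lower.
- thumb_lever (a joint): Thumb lever angle, rad: 0 = pawl in, 0.9 = fully off (a stop). It moves the pawl through a spring: thrown off while the wheel bears on the pawl, the pawl stays caught behind its tooth until the crank is wound on a little (0.05 to 0.2 rad); then it springs clear and stays so, and only the hand on the crank holds the rack.
- pawl_nose (a point): Nose of the steel pawl (48 mm long, 8 mm wide; pin at the lift's x -54 mm, y -25 mm, 166 mm above the bench). 174 to 179 mm above the bench while caught in the teeth, about 190 mm once sprung clear.
- carrier: Hanging carrier: toothed bar driven by the crank, cross arm, tray with a black rack of sample tubes. Origin under the middle of the tray, 85 mm above the bench at the start; moves only up and down, at most 12 mm higher. It lands on a spacer plate in the bath; plates of several thicknesses are used, so it lands anywhere from 35 to 51 mm above the bench: felt as the load going off the crank.
- tip_box: Bystander: a loose blue pipette-tip box 122 x 84 x 72 mm, on the bench near the crank. Origin under its centre.
- reagent_jar: Bystander: a loose jar 56 mm in diameter and 85 mm high, on the bench beyond the lift. Origin under its centre.
- tube_rack: Bystander: a loose black rack 86 x 118 mm with some capped tubes, 70 mm high, on the bench beyond the bath. Origin under its centre.

How it is judged:
On the way, in this order (a step that is already met when the one before it is completed fails the run):
1. the pawl's thumb lever is thrown over to off (value of joint thumb_lever above 0.65 rad), for 0.2 s.
2. the pawl has sprung clear of the ratchet wheel, the rack being held up near its starting height (z of pawl_nose in the frame of lift above 0.184 m and z of carrier in the frame of lift above 0.07 m), for 0.1 s.
At the end, for the whole second after the job is handed in: The rack's tray rests with its weight (over 8 N) on the plate in the bath, its underside less than 52.5 mm above the bench, at rest (under 10 mm/s); the thumb lever is off (over 0.6 rad) and the pawl clear of the wheel (its nose over 184 mm above the bench) (z of carrier in the frame of lift below 0.0525 m and contact force between carrier and anything else above 8 N and linear speed of carrier below 0.01 m/s and value of joint thumb_lever above 0.6 rad and z of pawl_nose in the frame of lift above 0.184 m); the robot touches nothing.
It fails at once if the rack runs away or drops (faster than 0.15 m/s) (linear speed of carrier above 0.15 m/s).
It fails at once if the rack is forced down on the plate (over 80 N, its own weight being 14 to 23 N) (contact force between carrier and anything else above 80 N).
It fails at once if the tip box is pushed away (over 30 mm) (distance of tip_box from where it was at the start of the episode above 0.03 m).
It fails at once if the jar is pushed away (over 30 mm) (distance of reagent_jar from where it was at the start of the episode above 0.03 m).
It fails at once if the tube rack is pushed away (over 30 mm) (distance of tube_rack from where it was at the start of the episode above 0.03 m).
It also fails if it takes over 72 s, if anything falls off the work surface, if the arm or the gripper's body presses on something with over 40 N, if the wrist force passes 120 N, or if a joint passes its speed limit or range.

## Working session

There is one attempt and no reset: what is moved stays moved. The work goes in short steps, Python scripts to look and compute and a tool call to move; the robot and the scene stay as the last step left them, time stands still between calls to the robot, and variables do not carry over. Pictures are saved under pics/ and viewed, about 8 in all and at most 12, crops included, and the job is handed in when it is done.

Besides the shell and the picture viewer there is one more tool, called after "Request:" by a JSON object that holds its "name" and its "arguments". send_rows: Moves the arm, as the interface text tells. Its arguments: {"type":"object","properties":{"increments":{"type":"array","items":{"type":"array"}},"grip":{"type":"number"},"squeeze":{"type":"number"}},"required":["increments"]}

```bash
mkdir -p pics; ls; python3 - <<'E'
from bench import manip
import cv2,numpy as np
print(manip.sense())
for n in ("scene","top"):
    c=manip.camera_model(n); p,d=manip.snapshot(n)
    np.savez(f"{n}.npz",p=p,d=d,K=c["intrinsics"],R=c["R"],t=c["t"])
    print(n,c)
    cv2.imwrite(f"pics/{n}1.png",p[:,:,::-1])
E
```

```text
pics
{'clock': 0.0, 'q': array([-1.25902402e+00,  3.20279777e-01,  1.56564705e+00,  6.25961466e-06,
        1.25742755e+00, -2.00325073e-02]), 'dq': array([ 0.00112189,  0.00139123,  0.00187925,  0.000661  , -0.00129786,
        0.0013228 ]), 'joint_efforts': array([ 8.51757650e-04, -4.12456870e+01, -2.31975693e+01,  7.29713473e-02,
        4.58960503e-02, -1.33283406e-04]), 'tool_pos': array([ 0.18713658, -0.54316274,  0.21313968]), 'eef_rot': array([ 9.86269508e-01,  1.65141396e-01, -1.25091016e-04, -8.71938927e-04]), 'force': array([ 1.02035418, -0.56256891, -0.38547455]), 'moment': array([-0.03536301, -0.03126366, -0.01629382]), 'gripper_width': 0.0907313106161441}
scene {'intrinsics': array([[406.4754925 ,   0.        , 257.24735939],
       [  0.        , 406.4754925 , 193.0569375 ],
       [  0.        ,   0.        ,   1.        ]]), 'R': array([[ 0.48517443,  0.87439794, -0.00583252],
       [ 0.55108554, -0.31094426, -0.77435031],
       [-0.6789039 ,  0.37248075, -0.63273026]]), 't': array([-0.38656268, -0.19620757,  1.82090593])}
top {'intrinsics': array([[384.42913978,   0.        , 255.50595518],
       [  0.        , 384.42913978, 198.63414394],
       [  0.        ,   0.        ,   1.        ]]), 'R': array([[-0.08686878, -0.99620692, -0.0050583 ],
       [-0.96780985,  0.08559433, -0.23668059],
       [ 0.2362158 , -0.01566468, -0.97157435]]), 't': array([0.13243273, 0.65872965, 1.28903242])}
```

View pics/scene1.png

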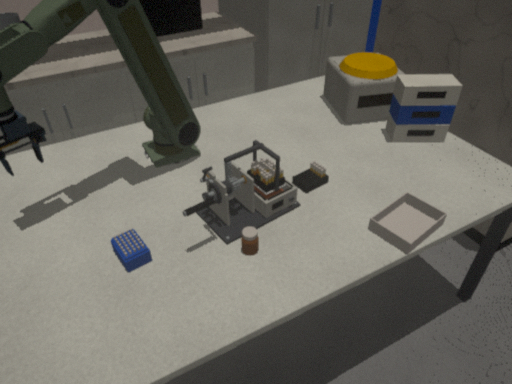

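View pics/top1.png

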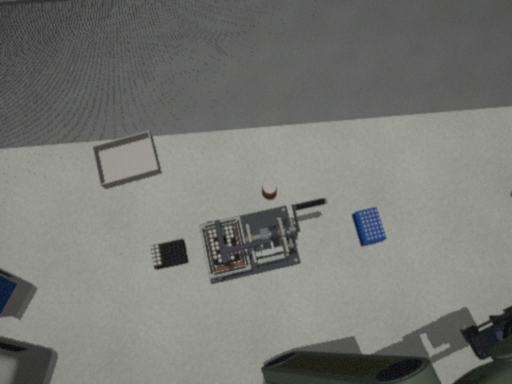

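The scene shows the lift at (240,195), with its handle at about (195,210). In the top view the handle is at (310,204), the tip box at (370,226) and the jar at (269,191). I'll take an enlarged crop next.

```bash
cat > h.py <<'E'
import numpy as np,cv2
def load(n):
    z=np.load(n+".npz"); return z["p"],z["d"],z["K"],z["R"],z["t"]
def pt(u,v,d,K,R,t):   # depth back-projection
    return R.T@(d*np.linalg.solve(K,[u,v,1.])-t)
def onplane(u,v,z,K,R,t):
    r=R.T@np.linalg.solve(K,[u,v,1.]); c=-R.T@t
    return c+r*(z-c[2])/r[2]
def cloud(d,K,R,t):
    v,u=np.mgrid[:d.shape[0],:d.shape[1]]
    P=np.stack([(u-K[0,2])/K[0,0]*d,(v-K[1,2])/K[1,1]*d,d],-1)
    return (P-t)@R
E
python3 - <<'E'
from h import *
out=[]
for n,(u0,v0,w,h) in {"top":(195,180,140,110),"scene":(175,135,140,110)}.items():
    p,d,K,R,t=load(n)
    c=cv2.resize(p[v0:v0+h,u0:u0+w,::-1],None,fx=4,fy=4,interpolation=cv2.INTER_CUBIC)
    out.append(cv2.convertScaleAbs(c,alpha=1.6,beta=20))
a=cv2.resize(np.vstack(out),None,fx=.68,fy=.68)
cv2.imwrite("pics/crop.png",a);print(a.shape)
p,d,K,R,t=load("top")
X=cloud(d,K,R,t)
print("table z",np.median(X[280:300,200:300,2]))
# dark base plate
g=p.max(2)
m=((g<75)&(X[...,2]>-.005)&(X[...,2]<.03)).astype(np.uint8); m[:190]=0;m[290:]=0;m[:,:190]=0;m[:,335:]=0
m=((X[...,2]>.006)&(d>0)).astype(np.uint8); m[:185]=0;m[295:]=0;m[:,:195]=0;m[:,304:]=0
n,l,s,_=cv2.connectedComponentsWithStats(m);print(s)
# handle
hm=(g<60)&(X[...,2]>.12)&(X[...,2]<.22);hm[:,:296]=0;hm[:,335:]=0;hm[:190]=0;hm[225:]=0
H=X[hm];print("handle n",len(H),H.mean(0),H.min(0),H.max(0))
q,_,vv=np.linalg.svd(H-H.mean(0));print(vv[0]);
pr=(H-H.mean(0))@vv[0];print(pr.min(),pr.max())
# plate edge pts
b=(g<95)&(X[...,2]>.005)&(X[...,2]<.02);b[:190]=0;b[290:]=0;b[:,:195]=0;b[:,305:]=0
uv=np.argwhere(b)[:,::-1];P=np.array([onplane(u,v,.012,K,R,t)[:2] for u,v in uv])
print(len(P),cv2.minAreaRect(P.astype(np.float32)*1000))
E
```

```text
(598, 381, 3)
table z -0.0012892642614102646
[[     0      0    512    384 190823]
 [   262    185     15     14    185]
 [   235    188      1      1      1]
 [   236    190      1      1      1]
 [   287    190      1      1      1]
 [   295    190      1      1      1]
 [   282    194      1      1      1]
 [   251    197      1      1      1]
 [   260    196      1      1      1]
 [   288    196      1      1      1]
 [   302    198      1      1      1]
 [   218    200      1      1      1]
 [   254    201      1      1      1]
 [   230    203      1      1      1]
 [   279    203      1      1      1]
 [   286    203      1      1      1]
 [   199    202    105     82   5557]
 [   209    204      1      1      1]
 [   226    208      1      1      1]
 [   243    209      1      1      1]
 [   197    210      1      1      1]
 [   224    212      1      1      1]
 [   242    213      1      1      1]
 [   227    214      1      1      1]
 [   291    216      1      1      1]
 [   197    221      1      1      1]
 [   303    262      1      1      1]
 [   203    266      1      1
[... 298 characters left out ...]
     1      1]
 [   251    278      1      1      1]
 [   284    279      1      1      1]
 [   243    280      1      1      1]
 [   245    280      1      1      1]
 [   221    283      1      1      1]
 [   293    282      1      1      1]
 [   195    284      1      1      1]
 [   239    285      1      1      1]
 [   224    290      1      1      1]
 [   263    294      1      1      1]]
handle n 143 [ 0.60867117 -0.09802169  0.17779483] [ 0.5522452  -0.14685103  0.15193451] [ 0.62411605 -0.0505565   0.1847361 ]
[-0.27202784  0.96054001 -0.05799785]
-0.04907303562111626 0.0624414859780849
1702 ((545.10986328125, 113.45360565185547), (270.163818359375, 326.1533203125), 7.841284275054932)
```

View pics/crop.png

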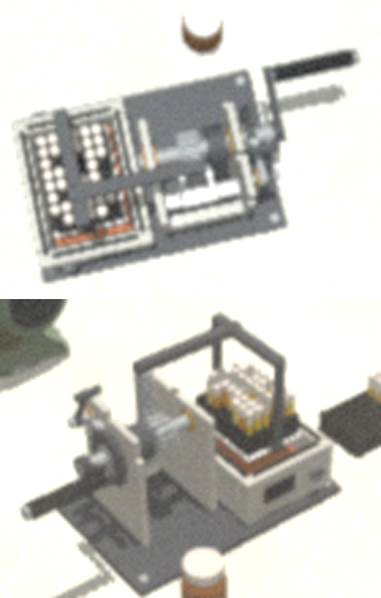

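```bash
python3 - <<'E'
from h import *
p,d,K,R,t=load("top");X=cloud(d,K,R,t)
A,B,C=[onplane(u,v,.012,K,R,t)[:2] for u,v in ((286.2,205),(299.8,262.7),(210.4,283.7))]
print("corners",A,B,C,np.linalg.norm(A-B),np.linalg.norm(B-C))
# handle ends, centerline at z=.18
h1,h2=[onplane(u,v,.178,K,R,t)[:2] for u,v in ((295,206.5),(326.3,201.3))]
print("handle",h1,h2,np.linalg.norm(h1-h2))
for e in (A-B,):print("x dir deg",np.degrees(np.arctan2(e[1],e[0])))
for e in (C-B,h1-h2):print("y dir deg-90",np.degrees(np.arctan2(e[1],e[0]))-90)
yaw=np.arctan2((C-B)[1],(C-B)[0])-np.pi/2
for n in("top","scene"):
    p,d,K,R,t=load(n);X=cloud(d,K,R,t)
    for h in(.082,):
        pass
    ex=np.array([np.cos(yaw),np.sin(yaw)]);ey=np.array([-ex[1],ex[0]])
    # provisional origin: handle mid minus (63.4,-118)
    o=(h1+h2)/2-ex*.0634+ey*.118
    L=np.stack([(X[...,:2]-o)@ex,(X[...,:2]-o)@ey,X[...,2]],-1)
    print(n,"o",o,"yaw",np.degrees(yaw))
    hi=(abs(L[...,0])<.2)&(L[...,1]>-.2)&(L[...,1]<.25)&(d>0)
    for y in np.arange(-.18,.24,.02):
        s=L[hi&(abs(L[...,1]-y)<.01)]
        if len(s)>5:
            s=s[np.argsort(-s[:,2])]; print("y%.2f"%y,"zmax %.3f"%s[2,2],"x %.3f"%s[2,0])
    m=hi&(L[...,2]>.2)&(L[...,1]<-.0); print(np.round(L[m],3)[:25])
for nm,c in(("A",A),("B",B),("C",C)):print(nm,np.array([(c-o)@ex,(c-o)@ey]))
E
```

```text
corners [ 0.64980608 -0.03851514] [ 0.43418988 -0.06470439] [0.38856763 0.25977213] 0.2172008761759107 0.3276681260935261
handle [ 0.60598166 -0.05074925] [ 0.61433532 -0.1551262 ] 0.10471070483722568
x dir deg 6.925354597593895
y dir deg-90 8.003471247616247
y dir deg-90 4.575833569855249
top o [0.53094653 0.00508554] yaw 8.003471247616242
y-0.18 zmax 0.176 x 0.072
y-0.16 zmax 0.182 x 0.069
y-0.14 zmax 0.182 x 0.062
y-0.12 zmax 0.182 x 0.069
y-0.10 zmax 0.182 x 0.066
y-0.08 zmax 0.183 x 0.066
y-0.06 zmax 0.182 x 0.070
y-0.04 zmax 0.226 x -0.021
y-0.02 zmax 0.227 x -0.023
y-0.00 zmax 0.191 x -0.057
y0.02 zmax 0.167 x 0.001
y0.04 zmax 0.233 x -0.035
y0.06 zmax 0.234 x -0.028
y0.08 zmax 0.234 x -0.028
y0.10 zmax 0.234 x -0.028
y0.12 zmax 0.234 x -0.025
y0.14 zmax 0.234 x -0.024
y0.16 zmax 0.234 x -0.022
y0.18 zmax 0.235 x -0.020
y0.20 zmax 0.234 x -0.046
y0.22 zmax 0.159 x 0.034
[[-0.02  -0.033  0.224]
 [-0.021 -0.036  0.226]
 [-0.021 -0.038  0.226]
 [-0.021 -0.042  0.223]
 [-0.023 -0.044  0.228]
 [-0.019 -0.017  0.223]
 [-0.019 -0.021  0.218]
 [-0.021 -0.023  0.227]
 [-0.021 -0.026  0
[... 974 characters left out ...]
x 0.156 x 0.058
[[-0.025 -0.017  0.224]
 [-0.021 -0.015  0.226]
 [-0.029 -0.026  0.223]
 [-0.022 -0.026  0.226]
 [-0.023 -0.022  0.224]
 [-0.024 -0.018  0.221]
 [-0.019 -0.017  0.224]
 [-0.02  -0.012  0.221]
 [-0.026 -0.036  0.224]
 [-0.024 -0.033  0.224]
 [-0.021 -0.031  0.225]
 [-0.019 -0.028  0.225]
 [-0.017 -0.026  0.225]
 [-0.02  -0.02   0.221]
 [-0.018 -0.018  0.221]
 [-0.019 -0.014  0.218]
 [-0.022 -0.045  0.226]
 [-0.022 -0.042  0.225]
 [-0.019 -0.039  0.226]
 [-0.021 -0.035  0.222]
 [-0.018 -0.033  0.223]
 [-0.019 -0.028  0.221]
 [-0.02  -0.024  0.218]
 [-0.018 -0.022  0.219]
 [-0.019 -0.017  0.216]]
A [ 0.11163116 -0.05972518]
B [-0.10553127 -0.05563842]
C [-0.10553127  0.27202971]
```

Request:
{"name": "send_rows", "arguments": {"increments": [[[2,3,2],6],[[2.3,3.3,2],6],[[2.3,3.3,2],6],[[2.3,3.3,2],6],[[2.3,3.3,2],6],[[2.3,3.3,1],6],[[2.3,3.3,1],6],[[2.3,3.3,1],6],[[2.3,3.3,0],6]], "grip": 0, "squeeze": 20}}

```text
clock: 1.0
tool_pos: [0.3923, -0.2484, 0.3451]
eef_rot: [0.803, 0.597, 0.0, 0.001]
force: [-0.3, 0.1, -1.2]
gripper_width: 0.022
```

Request:
{"name": "send_rows", "arguments": {"increments": [[[2.3,3.3,0],6],[[2.3,3.3,0],6],[[2.3,3.3,0],6],[[2.3,3.3,0],6.5],[[2.3,3.3,0],0],[[2.3,3.3,0],0],[[2.3,3,0],0],[[0,0,0],0],[[0,0,0],0]]}}

```text
clock: 1.9
tool_pos: [0.5522, -0.0212, 0.3431]
eef_rot: [0.659, 0.752, -0.001, -0.001]
force: [-0.3, -0.2, 0.6]
gripper_width: 0.0005
```

```bash
cat >> h.py <<'E'
def snap(n,tag):
    from bench import manip
    c=manip.camera_model(n);p,d=manip.snapshot(n)
    np.savez(tag+".npz",p=p,d=d,K=c["intrinsics"],R=c["R"],t=c["t"])
    cv2.imwrite(f"pics/{tag}.png",p[:,:,::-1])
E
python3 - <<'E'
from h import *
from bench import manip
snap("wrist","w1")
s=manip.sense();print({k:np.round(s[k],3) for k in s})
E
```

```text
{'clock': np.float64(1.95), 'q': array([-6.000e-02,  2.330e-01,  1.366e+00, -1.000e-03,  1.544e+00,
       -1.910e-01]), 'dq': array([-0.021, -0.016,  0.006,  0.001, -0.001,  0.001]), 'joint_efforts': array([ 7.7300e-01, -3.7345e+01, -2.4889e+01,  1.2200e-01,  2.1000e-02,
        2.0000e-03]), 'tool_pos': array([ 0.552, -0.022,  0.344]), 'eef_rot': array([ 0.659,  0.752, -0.001, -0.   ]), 'force': array([ 0.82 , -0.894, -0.121]), 'moment': array([-0.069, -0.046, -0.021]), 'gripper_width': np.float64(0.0)}
```

View pics/w1.png

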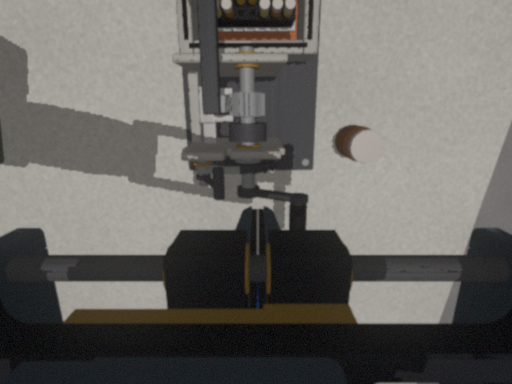

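The wrist view shows the thumb bar at about (218,183), the axle along column 248, and the crank arm and handle starting at (297,200). The handle is mostly hidden behind the gripper.

```bash
python3 - <<'E'
from h import *
p,d,K,R,t=load("w1");X=cloud(d,K,R,t)
def rep(nm,m):
    P=X[m];c=P.mean(0);w=np.linalg.svd((P-c)[:,:2],full_matrices=False)[2][0];w=w*np.sign(w[1])
    pr=(P-c)[:,:2]@w
    print(nm,len(P),c.round(4),"med",np.median(P,0).round(4),"yaw",np.degrees(np.arctan2(w[1],w[0]))-90,"len",np.ptp(pr),"zmax",P[:,2].max())
v,u=np.mgrid[:384,:512]
bx=lambda a,b,c,e:(u>=a)&(u<=b)&(v>=c)&(v<=e)&(d>0)
rep("bar",bx(208,228,162,204)&(X[...,2]>.205)&(X[...,2]<.24))
rep("crossarm",bx(195,222,0,115)&(X[...,2]>.22))
rep("axle",bx(236,262,60,95)&(X[...,2]>.135)&(X[...,2]<.17))
rep("crank/handle",bx(288,310,190,232)&(X[...,2]>.15))
m=bx(288,312,190,232)&(X[...,2]>.15); print(np.c_[u[m],v[m],X[m].round(3)][::25])
# base right edge rows
for vv in(70,90,110,130,150):
    r=p[vv].astype(int).max(1); print(vv,r[305:325])
E
```

```text
bar 389 [ 0.5128 -0.0256  0.2238] med [ 0.5131 -0.0259  0.2247] yaw 6.938980258534087 len 0.034150301098501236 zmax 0.22750543188996528
crossarm 2184 [0.4945 0.0921 0.2314] med [0.4945 0.0933 0.2318] yaw 7.825785620702689 len 0.09667634521673912 zmax 0.2344705343682313
axle 670 [0.5272 0.0878 0.1515] med [0.5271 0.0893 0.1491] yaw 4.006169398737853 len 0.03858446636957426 zmax 0.16590829799365278
crank/handle 735 [ 0.6036 -0.0525  0.2009] med [ 0.6066 -0.0564  0.1794] yaw 27.338730997815972 len 0.11862712000978357 zmax 0.4293785152215996
[[ 2.88e+02  1.93e+02  5.95e-01 -4.30e-02  1.62e-01]
 [ 2.97e+02  1.94e+02  6.06e-01 -4.20e-02  1.66e-01]
 [ 3.03e+02  1.95e+02  6.13e-01 -4.10e-02  1.70e-01]
 [ 3.08e+02  1.96e+02  6.18e-01 -4.10e-02  1.73e-01]
 [ 2.91e+02  1.98e+02  5.97e-01 -4.50e-02  1.78e-01]
 [ 2.95e+02  1.99e+02  6.02e-01 -4.40e-02  1.81e-01]
 [ 3.00e+02  2.00e+02  6.08e-01 -4.40e-02  1.83e-01]
 [ 3.05e+02  2.01e+02  6.14e-01 -4.50e-02  1.81e-01]
 [ 2.94e+02  2.03e+02  6.01e-01 -4.90e-02  1.81e-01]
 [ 3.02e+02  2.04e+02  6.11e-01 -4.90e-02  1.81e-01]
 [ 2.93e+02  2.06e+02  6.0
[... 767 characters left out ...]
]
 [ 2.99e+02  2.27e+02  6.13e-01 -7.90e-02  1.82e-01]
 [ 2.90e+02  2.29e+02  6.03e-01 -8.60e-02  1.75e-01]
 [ 2.97e+02  2.30e+02  5.61e-01  1.80e-02  4.26e-01]
 [ 2.97e+02  2.31e+02  5.61e-01  1.80e-02  4.28e-01]
 [ 2.97e+02  2.32e+02  5.61e-01  1.80e-02  4.28e-01]]
70 [ 73  74  73  72  74  77  72  72  73  73  77  79 115 151 159 161 161 159
 162 160]
90 [ 74  72  75  74  73  75  70  72  77  77  82 114 150 158 161 159 160 158
 159 160]
110 [ 72  75  74  74  74  73  75  75  73  79 113 154 160 160 161 161 166 168
 168 167]
130 [ 74  75  75  76  73  73  78  75  79 116 152 163 162 162 165 165 166 164
 163 160]
150 [ 75  73  78  72  75  79  75  79 115 151 163 165 165 165 165 163 163 163
 163 161]
```

Request:
{"name": "send_rows", "arguments": {"increments": [[[0,0,-3],0],[[0,0,-4],0],[[0,0,-4],0],[[0,0,-2.7],0],[[0,0,0],0],[[-1,-0.1,0],0],[[-1,-0.1,0],0],[[-1,-0.1,0],0],[[-1,-0.1,0],0],[[0,0,0],0]]}}

```text
clock: 2.95
tool_pos: [0.5112, -0.0258, 0.2083]
eef_rot: [0.659, 0.752, 0.0, 0.001]
force: [-0.3, -0.4, 0.4]
gripper_width: 0.0006
```

Request:
{"name": "send_rows", "arguments": {"increments": [[[-0.8,-0.1,0],0],[[-0.8,-0.1,0],0],[[0,0,0],0]]}}

```text
clock: 3.25
tool_pos: [0.4948, -0.0277, 0.2068]
eef_rot: [0.659, 0.752, -0.001, -0.001]
force: [-0.9, -0.0, -0.6]
gripper_width: 0.0001
```

Request:
{"name": "send_rows", "arguments": {"increments": [[[-0.5,-0.1,0],0],[[-0.5,-0.1,0],0],[[0,0,0],0]]}}

```text
clock: 3.55
tool_pos: [0.4855, -0.0297, 0.2067]
eef_rot: [0.659, 0.752, -0.0, -0.0]
force: [-0.2, 0.8, -0.7]
gripper_width: 0.0008
```

```bash
python3 - <<'E'
from h import *
snap("wrist","w2")
p,d,K,R,t=load("w2");X=cloud(d,K,R,t)
v,u=np.mgrid[:384,:512]
m=(d>0)&(X[...,2]>.195)&(X[...,2]<.24)&(X[...,1]<.01)&(X[...,1]>-.06)&(X[...,0]>.4)&(X[...,0]<.56)
print(len(X[m]));print(np.c_[u[m],v[m],X[m].round(3)][::max(1,m.sum()//25)])
E
```

```text
980
[[ 2.48e+02  2.07e+02  4.79e-01 -1.40e-02  2.07e-01]
 [ 2.68e+02  2.09e+02  4.91e-01 -1.20e-02  2.11e-01]
 [ 2.50e+02  2.11e+02  4.80e-01 -1.30e-02  2.15e-01]
 [ 2.61e+02  2.12e+02  4.87e-01 -1.30e-02  2.13e-01]
 [ 2.70e+02  2.13e+02  4.92e-01 -1.10e-02  2.19e-01]
 [ 2.29e+02  2.15e+02  4.68e-01 -1.60e-02  2.19e-01]
 [ 2.26e+02  2.16e+02  4.67e-01 -1.60e-02  2.21e-01]
 [ 2.72e+02  2.16e+02  4.93e-01 -1.10e-02  2.23e-01]
 [ 2.60e+02  2.17e+02  4.86e-01 -1.40e-02  2.21e-01]
 [ 2.44e+02  2.18e+02  4.77e-01 -1.30e-02  2.27e-01]
 [ 2.27e+02  2.19e+02  4.68e-01 -1.60e-02  2.25e-01]
 [ 2.68e+02  2.19e+02  4.90e-01 -1.20e-02  2.28e-01]
 [ 2.49e+02  2.20e+02  4.80e-01 -1.30e-02  2.29e-01]
 [ 2.31e+02  2.21e+02  4.70e-01 -1.50e-02  2.29e-01]
 [ 2.72e+02  2.21e+02  4.92e-01 -1.20e-02  2.30e-01]
 [ 2.52e+02  2.22e+02  4.82e-01 -1.40e-02  2.29e-01]
 [ 2.33e+02  2.23e+02  4.71e-01 -1.70e-02  2.28e-01]
 [ 2.75e+02  2.23e+02  4.94e-01 -1.10e-02  2.34e-01]
 [ 2.54e+02  2.24e+02  4.83e-01 -1.40e-02  2.32e-01]
 [ 2.34e+02  2.25e+02  4.72e-01 -1.80e-02  2.28e-01]
 [ 2.75e+02  2.25e+02  4.93e-01 -1.10e-02  2.37e-01]
 [ 2.53e+02  2.26e+02  4.82e-01 -1.40e-02  2.34e-01]
 [ 2.33e+02  2.27e+02  4.72e-01 -1.80e-02  2.29e-01]
 [ 2.75e+02  2.27e+02  4.93e-01 -1.10e-02  2.39e-01]
 [ 2.66e+02  2.28e+02  4.89e-01 -1.20e-02  2.40e-01]
 [ 2.59e+02  2.30e+02  4.85e-01 -1.40e-02  2.39e-01]]
```

View pics/w2.png

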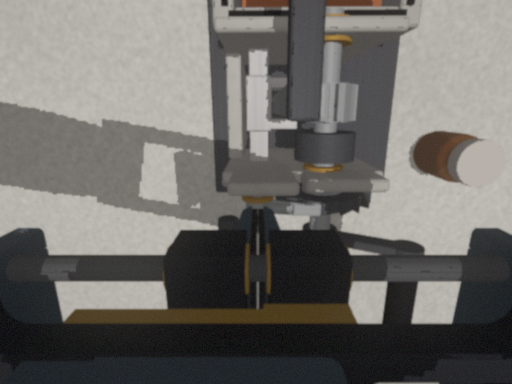

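The thumb bar is being pushed ahead of the fingers at (229,222), x≈0.470. About 8–10 mm of travel is left.

Request:
{"name": "send_rows", "arguments": {"increments": [[[-0.4,0,0],0],[[-0.4,-0.1,0],0],[[0,0,0],0]]}}

```text
clock: 3.9
tool_pos: [0.478, -0.0308, 0.2071]
eef_rot: [0.659, 0.752, 0.0, 0.0]
force: [3.4, 0.2, -0.0]
gripper_width: 0.0007
```

Request:
{"name": "send_rows", "arguments": {"increments": [[[-0.3,0,0],0],[[0,0,0],0],[[0,0,0],0]]}}

```text
clock: 4.2
tool_pos: [0.4763, -0.0308, 0.2074]
eef_rot: [0.659, 0.752, 0.001, 0.001]
force: [5.5, -0.0, -0.5]
gripper_width: 0.0006
```

Request:
{"name": "send_rows", "arguments": {"increments": [[[-0.3,0,0],0],[[0,0,0],0],[[0,0,0],0]]}}

```text
clock: 4.5
tool_pos: [0.4758, -0.0307, 0.208]
eef_rot: [0.659, 0.752, 0.003, 0.003]
force: [9.2, 1.2, -2.2]
gripper_width: 0.0006
```

Request:
{"name": "send_rows", "arguments": {"increments": [[[1,0.1,0],0],[[2,0.2,2],0],[[1,0,4],0],[[0,0,4],0],[[0,0,0],0]], "grip": 6}}

```text
clock: 5.0
tool_pos: [0.514, -0.0278, 0.3119]
eef_rot: [0.659, 0.752, 0.002, 0.003]
force: [0.5, -0.4, 0.1]
gripper_width: 0.0375
```

```bash
python3 - <<'E'
from h import *
for n in("wrist","top","scene"):
    snap(n,n+"3")
    p,d,K,R,t=load(n+"3");X=cloud(d,K,R,t)
    m=(d>0)&(X[...,2]>.212)&(X[...,2]<.235)&(X[...,1]<.0)&(X[...,1]>-.06)&(X[...,0]>.42)&(X[...,0]<.54)
    if m.sum()>5: print(n,m.sum(),np.median(X[m],0),X[m].min(0),X[m].max(0))
E
```

```text
wrist 489 [ 0.46194706 -0.0328546   0.22465722] [ 0.45438534 -0.05059957  0.2122645 ] [ 0.46992654 -0.01617361  0.2277424 ]
scene 38 [ 0.4637407  -0.03667787  0.2217272 ] [ 0.45388039 -0.05035578  0.21444454] [ 0.46803113 -0.01680886  0.22614925]
```

Request:
{"name": "send_rows", "arguments": {"increments": [[[3,-2.5,0],0],[[4,-3,0],0],[[2.9,-2.2,0],0],[[0,0,-3],0],[[0,0,-3],0],[[0,0,0],0]]}}

```text
clock: 5.75
tool_pos: [0.6075, -0.1042, 0.2402]
eef_rot: [0.659, 0.752, -0.004, -0.006]
force: [0.4, -0.3, -0.3]
gripper_width: 0.0597
```

```bash
python3 - <<'E'
from h import *
from bench import manip
s=manip.sense();print(s["tool_pos"],s["force"],s["gripper_width"])
for n in("top","scene"):
    snap(n,n+"4")
    p,d,K,R,t=load(n+"4");X=cloud(d,K,R,t)
    m=(d>0)&(p.max(2)<70)&(X[...,2]>.165)&(X[...,2]<.19)&(X[...,1]<-.05)&(X[...,1]>-.17)&(X[...,0]>.57)&(X[...,0]<.66)
    if m.sum()>20:
        P=X[m]; print(n,m.sum(),np.median(P,0),P.min(0),P.max(0),np.polyfit(P[:,1],P[:,0],1)@[-.105,1])
p=load("scene4")[0];q=load("top4")[0]
a=np.hstack([cv2.resize(z[v:v+110,u:u+120,::-1],None,fx=3.3,fy=3.3) for z,u,v in((p,165,135),(q,240,150))])
cv2.imwrite("pics/c4.png",cv2.convertScaleAbs(a,alpha=1.5,beta=15))
E
```

```text
[ 0.60750699 -0.10424632  0.24023669] [ 0.37552295 -0.26532171 -0.34879682] 0.05972054891561159
top 74 [ 0.6065563  -0.07035702  0.17799151] [ 0.5971693  -0.08790716  0.16614508] [ 0.62019952 -0.0509412   0.18626641] 0.6119193488898041
scene 208 [ 0.62023411 -0.10181454  0.17655814] [ 0.57687767 -0.15132126  0.16524073] [ 0.63153717 -0.05021261  0.18315454] 0.6194059415870695
```

View pics/c4.png

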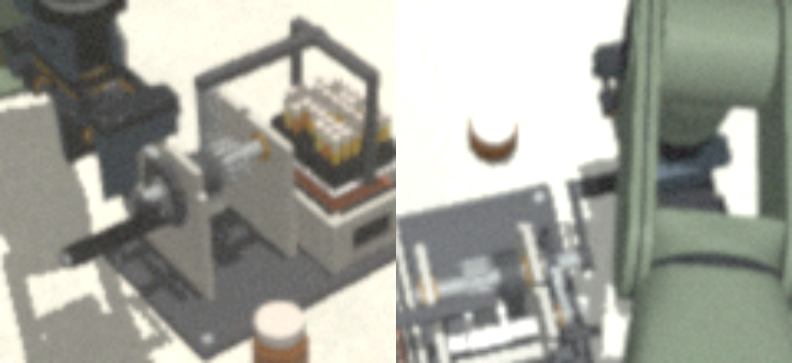

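The crop shows the gripper above the handle with the handle free below. x≈0.613 agrees across both views. I'll descend and grip.

Request:
{"name": "send_rows", "arguments": {"increments": [[[0.5,-0.1,-2],0],[[0,0,-2.5],0],[[0,0,-2.5],0],[[0,0,-1.9],0],[[0,0,0],0],[[0,0,0],0]]}}

```text
clock: 6.45
tool_pos: [0.6171, -0.1057, 0.1597]
eef_rot: [0.659, 0.752, 0.001, 0.001]
force: [-0.0, 0.2, 0.7]
gripper_width: 0.0602
```

Request:
{"name": "send_rows", "arguments": {"increments": [[[0,0,0],0],[[0,0,0],0],[[0,0,0],0],[[0,0,0],0],[[0,0,0],0],[[0,0,0],0]], "grip": 1, "squeeze": 12}}

```text
clock: 7.05
tool_pos: [0.6145, -0.1059, 0.1577]
eef_rot: [0.659, 0.752, -0.002, -0.001]
force: [-4.5, -1.1, 2.1]
gripper_width: 0.0218
```

Request:
{"name": "send_rows", "arguments": {"increments": [[[-0.2,0,0],0],[[0,0,0],0],[[0,0,-0.4],0],[[0,0,-0.3],0],[[0,0,0],0],[[0,0,0],0]], "grip": 4}}

```text
clock: 7.65
tool_pos: [0.6144, -0.1056, 0.1507]
eef_rot: [0.659, 0.752, 0.0, -0.0]
force: [-1.0, 0.0, 0.1]
gripper_width: 0.0399
```

Request:
{"name": "send_rows", "arguments": {"increments": [[[0,0,0],0],[[0,0,0],0],[[0,0,0],0],[[0,0,0],0],[[0,0,0],0],[[0,0,0],0]], "grip": 1, "squeeze": 40}}

```text
clock: 8.25
tool_pos: [0.6143, -0.1057, 0.1511]
eef_rot: [0.659, 0.752, 0.0, 0.0]
force: [-0.1, -0.8, -0.3]
gripper_width: 0.0209
```

Request:
{"name": "send_rows", "arguments": {"increments": [[[0.13,0.02,-0.28],0],[[0.11,0.01,-0.29],0],[[0.1,0.01,-0.29],0],[[0.08,0.01,-0.29],0],[[0,0,0],0],[[0,0,0],0]]}}

```text
clock: 8.85
tool_pos: [0.6187, -0.1051, 0.1393]
eef_rot: [0.659, 0.752, 0.0, 0.0]
force: [-0.9, 1.3, 4.2]
gripper_width: 0.0213
```

Request:
{"name": "send_rows", "arguments": {"increments": [[[0.07,0.01,-0.29],0],[[0.06,0.01,-0.3],0],[[0,0,0],0],[[0,0,0],0]]}}

```text
clock: 9.25
tool_pos: [0.62, -0.1049, 0.1334]
eef_rot: [0.659, 0.752, 0.0, 0.0]
force: [-0.1, 0.5, 3.7]
gripper_width: 0.0212
```

```bash
cat > chk.py <<'E'
from h import *
from bench import manip
import sys
tag=sys.argv[1]; s=manip.sense();print(s["tool_pos"].round(4),s["force"].round(1),s["gripper_width"])
for n in("wrist","scene"):
    snap(n,n+tag); p,d,K,R,t=load(n+tag);X=cloud(d,K,R,t)
    o=np.array([.5514+.122*-.118,-.1134+.9925*.118]);ex=np.array([.9925,.122]);ey=np.array([-.122,.9925])
    L=np.stack([(X[...,:2]-o)@ex,(X[...,:2]-o)@ey,X[...,2]],-1)
    # pawl: y -30..-20, x -50..0, z .17-.2
    m=(d>0)&(abs(L[...,1]+.025)<.008)&(L[...,0]>-.07)&(L[...,0]<.0)&(L[...,2]>.168)&(L[...,2]<.2)
    P=L[m];print(n,"pawl",len(P));
    for x in np.arange(-.065,0,.01):
        q=P[abs(P[:,0]-x)<.005]
        if len(q):print("  x%.3f z %.4f-%.4f"%(x,q[:,2].min(),q[:,2].max()))
    m=(d>0)&(L[...,1]>.06)&(L[...,1]<.16)&(abs(L[...,0]+.03)<.03)&(L[...,2]>.18)
    if m.sum():print(n,"crossarm z",np.percentile(L[m][:,2],[50,90]))
E
python3 chk.py 5
```

```text
[ 0.62   -0.1049  0.1334] [-0.1  0.5  3.7] 0.02120581941071438
wrist pawl 2268
  x-0.035 z 0.1811-0.1820
  x-0.025 z 0.1681-0.1936
  x-0.015 z 0.1680-0.1965
  x-0.005 z 0.1683-0.1777
scene pawl 41
  x-0.055 z 0.1722-0.1748
  x-0.045 z 0.1688-0.1786
  x-0.035 z 0.1754-0.1894
  x-0.025 z 0.1689-0.1931
  x-0.015 z 0.1713-0.1950
  x-0.005 z 0.1697-0.1914
scene crossarm z [0.233839   0.23740839]
```

```bash
python3 - <<'E'
from h import *
o=np.array([.5514+.122*-.118,-.1134+.9925*.118]);ex=np.array([.9925,.122]);ey=np.array([-.122,.9925])
out=[]
for f in("scene","scene4","scene5","w1","wrist3","wrist5"):
    p,d,K,R,t=load(f);X=cloud(d,K,R,t)
    L=np.stack([(X[...,:2]-o)@ex,(X[...,:2]-o)@ey,X[...,2]],-1)
    m=(d>0)&(abs(L[...,1]+.025)<.01)&(L[...,2]<.2)
    print(f,[(x,round(float(L[m&(abs(L[...,0]-x)<.004)][:,2].max(initial=0)),4)) for x in(-.045,-.03,-.02,-.012,-.005,.003)])
    if f in("scene4","scene5"): out.append(cv2.resize(p[165:225,185:260,::-1],None,fx=5,fy=5,interpolation=cv2.INTER_CUBIC))
cv2.imwrite("pics/c5.png",cv2.convertScaleAbs(np.hstack(out),alpha=1.4,beta=15))
E
```

```text
scene [(-0.045, 0.1896), (-0.03, 0.179), (-0.02, 0.1793), (-0.012, 0.1807), (-0.005, 0.1777), (0.003, 0.1786)]
scene4 [(-0.045, 0.0128), (-0.03, 0.1774), (-0.02, 0.1793), (-0.012, 0.1809), (-0.005, 0.1809), (0.003, 0.1732)]
scene5 [(-0.045, 0.1786), (-0.03, 0.1896), (-0.02, 0.195), (-0.012, 0.1925), (-0.005, 0.1748), (0.003, 0.1759)]
w1 [(-0.045, 0.1995), (-0.03, 0.1805), (-0.02, 0.1812), (-0.012, 0.1817), (-0.005, 0.1802), (0.003, 0.1768)]
wrist3 [(-0.045, 0.1782), (-0.03, 0.1804), (-0.02, 0.1803), (-0.012, 0.1811), (-0.005, 0.1804), (0.003, 0.181)]
wrist5 [(-0.045, 0.1675), (-0.03, 0.1858), (-0.02, 0.1965), (-0.012, 0.1957), (-0.005, 0.1777), (0.003, 0.1808)]
```

View pics/c5.png

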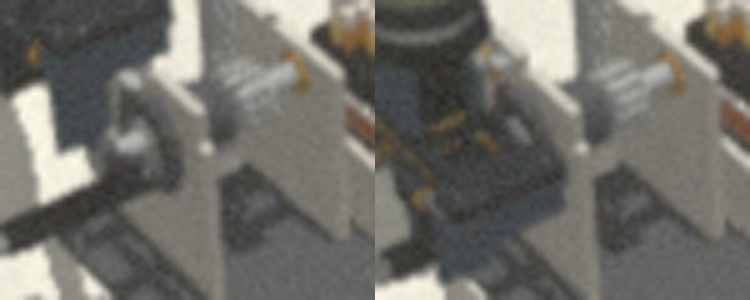

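The left crop (before) has the pawl down and the right crop (after) has it raised. Depth agrees: its top went from 181 to 196 mm. I'll ease the crank back now.

Request:
{"name": "send_rows", "arguments": {"increments": [[[-0.13,-0.02,0.6],0],[[-0.18,-0.02,0.58],0],[[-0.23,-0.03,0.56],0],[[-0.28,-0.03,0.54],0],[[-0.33,-0.04,0.52],0],[[-0.37,-0.05,0.48],0],[[0,0,0],0]]}}

```text
clock: 10.05
tool_pos: [0.6037, -0.1072, 0.1671]
eef_rot: [0.659, 0.752, -0.0, -0.0]
force: [-2.7, -0.7, 3.2]
gripper_width: 0.0208
```

Request:
{"name": "send_rows", "arguments": {"increments": [[[-0.41,-0.05,0.45],0],[[-0.45,-0.05,0.41],0],[[-0.48,-0.06,0.37],0],[[-0.51,-0.06,0.33],0],[[-0.54,-0.07,0.28],0],[[-0.56,-0.07,0.23],0],[[0,0,0],0]]}}

```text
clock: 10.75
tool_pos: [0.5734, -0.1112, 0.1871]
eef_rot: [0.659, 0.752, -0.001, -0.0]
force: [-4.1, -4.3, 1.3]
gripper_width: 0.0211
```

Request:
{"name": "send_rows", "arguments": {"increments": [[[-0.58,-0.07,0.18],0],[[-0.59,-0.07,0.13],0],[[-0.6,-0.07,0.08],0],[[-0.6,-0.07,0.03],0],[[0,0,0],0],[[0,0,0],0]]}}

```text
clock: 11.35
tool_pos: [0.5495, -0.1145, 0.1906]
eef_rot: [0.659, 0.752, -0.002, -0.001]
force: [-4.8, -6.3, -0.7]
gripper_width: 0.0214
```

Request:
{"name": "send_rows", "arguments": {"increments": [[[-0.6,-0.12,-0.03],0],[[-0.6,-0.12,-0.08],0],[[-0.59,-0.12,-0.13],0],[[-0.58,-0.12,-0.18],0],[[0,0,0],0]]}}

```text
clock: 11.85
tool_pos: [0.5259, -0.1177, 0.1857]
eef_rot: [0.659, 0.752, -0.001, -0.002]
force: [-1.8, -2.0, -7.1]
gripper_width: 0.0213
```

Request:
{"name": "send_rows", "arguments": {"increments": [[[-0.28,-0.04,-0.11],0],[[-0.28,-0.04,-0.12],0],[[0,0,0],0]]}}

```text
clock: 12.15
tool_pos: [0.5217, -0.1183, 0.1839]
eef_rot: [0.659, 0.752, 0.0, -0.001]
force: [-0.7, -0.3, -11.9]
gripper_width: 0.0208
```

Request:
{"name": "send_rows", "arguments": {"increments": [[[-0.27,-0.04,-0.14],0],[[-0.27,-0.04,-0.14],0],[[0,0,0],0]]}}

```text
clock: 12.45
tool_pos: [0.5166, -0.119, 0.1812]
eef_rot: [0.659, 0.752, 0.0, -0.001]
force: [1.0, 2.0, -14.3]
gripper_width: 0.0213
```

Request:
{"name": "send_rows", "arguments": {"increments": [[[-0.14,-0.03,-0.35],0],[[-0.14,-0.03,-0.37],0],[[0,0,0],0]]}}

```text
clock: 12.75
tool_pos: [0.5143, -0.1197, 0.1789]
eef_rot: [0.659, 0.752, 0.001, 0.001]
force: [-7.3, 5.0, 11.7]
gripper_width: 0.0211
```

Request:
{"name": "send_rows", "arguments": {"increments": [[[-0.24,-0.03,-0.19],0],[[-0.23,-0.03,-0.2],0],[[0,0,0],0]]}}

```text
clock: 13.05
tool_pos: [0.5143, -0.1198, 0.1785]
eef_rot: [0.66, 0.752, 0.006, 0.006]
force: [-0.9, 8.6, 21.6]
gripper_width: 0.0211
```

Landed: the load went off at about −33°, and the force has now reversed. I'll back off the last push and re-centre.

Request:
{"name": "send_rows", "arguments": {"increments": [[[0.24,0.08,0.2],0],[[0.2,0.07,0.2],0],[[-0.05,0,0.1],0],[[0,0,0],0],[[0,0,0],0]]}}

```text
clock: 13.55
tool_pos: [0.5142, -0.1196, 0.1789]
eef_rot: [0.659, 0.752, 0.001, 0.002]
force: [-4.0, 1.9, 9.8]
gripper_width: 0.0212
```

```bash
python3 chk.py 6; python3 - <<'E'
from h import *
for f in("scene","scene5","scene6"):
    p,d,K,R,t=load(f);X=cloud(d,K,R,t)
    m=(d>0)&(X[...,1]>.05)&(X[...,1]<.15)&(abs(X[...,0]-.495)<.04)&(X[...,2]>.17)&(p.max(2)<90)
    print(f,m.sum(),np.percentile(X[m][:,2],[50,90,97]))
E
```

```text
[ 0.5142 -0.1196  0.1789] [-4.   1.9  9.8] 0.02116549724227615
wrist pawl 2626
  x-0.065 z 0.1681-0.2000
  x-0.055 z 0.1681-0.1879
  x-0.045 z 0.1681-0.1843
  x-0.035 z 0.1736-0.1911
  x-0.025 z 0.1683-0.1948
  x-0.015 z 0.1681-0.1963
  x-0.005 z 0.1708-0.1772
scene pawl 43
  x-0.065 z 0.1721-0.1721
  x-0.055 z 0.1727-0.1812
  x-0.045 z 0.1698-0.1816
  x-0.035 z 0.1752-0.1884
  x-0.025 z 0.1683-0.1933
  x-0.015 z 0.1689-0.1947
  x-0.005 z 0.1698-0.1764
scene crossarm z [0.195247   0.19874717]
scene 151 [0.2282909  0.23173295 0.23397183]
scene5 154 [0.23346141 0.2373775  0.23818752]
scene6 138 [0.19538022 0.19874125 0.2006268 ]
```

Request:
{"name": "send_rows", "arguments": {"increments": [[[-0.05,0,0.1],0],[[-0.05,0,0.1],0],[[0,0,0],0]]}}

```text
clock: 13.95
tool_pos: [0.514, -0.1195, 0.1791]
eef_rot: [0.659, 0.752, 0.001, 0.002]
force: [2.6, 3.3, 3.5]
gripper_width: 0.0209
```

Request:
{"name": "send_rows", "arguments": {"increments": [[[0,0,0],0],[[0,0,0],0],[[0,0,0],0],[[0,0,0],0],[[0,0,0],0],[[0,0,0],0]], "grip": 6}}

```text
clock: 14.55
tool_pos: [0.512, -0.1194, 0.1777]
eef_rot: [0.659, 0.752, -0.0, -0.0]
force: [-0.4, -0.6, -0.1]
gripper_width: 0.0602
```

Request:
{"name": "send_rows", "arguments": {"increments": [[[0,0,1],0],[[0,0,2],0],[[0,0,3],0],[[0,0,4],0],[[0,0,4],0],[[0,0,3],0],[[0,0,0],0],[[0,0,0],0]]}}

```text
clock: 15.35
tool_pos: [0.5121, -0.1194, 0.3486]
eef_rot: [0.659, 0.752, 0.0, 0.001]
force: [0.4, 0.2, -0.7]
gripper_width: 0.0599
```

```bash
python3 chk.py 7; python3 - <<'E'
from h import *
for f in("scene6","scene7"):
    p,d,K,R,t=load(f);X=cloud(d,K,R,t)
    m=(d>0)&(X[...,1]>.05)&(X[...,1]<.15)&(abs(X[...,0]-.495)<.04)&(X[...,2]>.17)&(p.max(2)<90)
    print(f,m.sum(),np.percentile(X[m][:,2],[50,90,97]))
    b=(d>0)&(X[...,2]>.21)&(X[...,2]<.23)&(X[...,1]<.0)&(X[...,1]>-.06)&(X[...,0]>.42)&(X[...,0]<.54)
    print("bar",b.sum(),np.median(X[b],0) if b.any() else 0)
p=load("scene7")[0]
cv2.imwrite("pics/c7.png",cv2.convertScaleAbs(cv2.resize(p[120:290,90:350,::-1],None,fx=3,fy=3),alpha=1.4,beta=15))
E
```

```text
[ 0.5121 -0.1194  0.3486] [ 0.4  0.2 -0.7] 0.059917478841413276
wrist pawl 593
  x-0.065 z 0.1684-0.1996
  x-0.055 z 0.1686-0.1861
  x-0.045 z 0.1685-0.1829
  x-0.035 z 0.1821-0.1909
  x-0.025 z 0.1682-0.1952
  x-0.015 z 0.1686-0.1960
  x-0.005 z 0.1680-0.1773
wrist crossarm z [0.1846334  0.18525621]
scene pawl 51
  x-0.065 z 0.1742-0.1922
  x-0.055 z 0.1696-0.1861
  x-0.045 z 0.1726-0.1762
  x-0.035 z 0.1747-0.1889
  x-0.025 z 0.1688-0.1921
  x-0.015 z 0.1685-0.1949
  x-0.005 z 0.1690-0.1759
scene crossarm z [0.19570822 0.19889364]
scene6 138 [0.19538022 0.19874125 0.2006268 ]
bar 27 [ 0.46230526 -0.03089126  0.2226706 ]
scene7 137 [0.1957253  0.19888028 0.2000526 ]
bar 41 [ 0.46415129 -0.03756104  0.22134633]
```

View pics/c7.png

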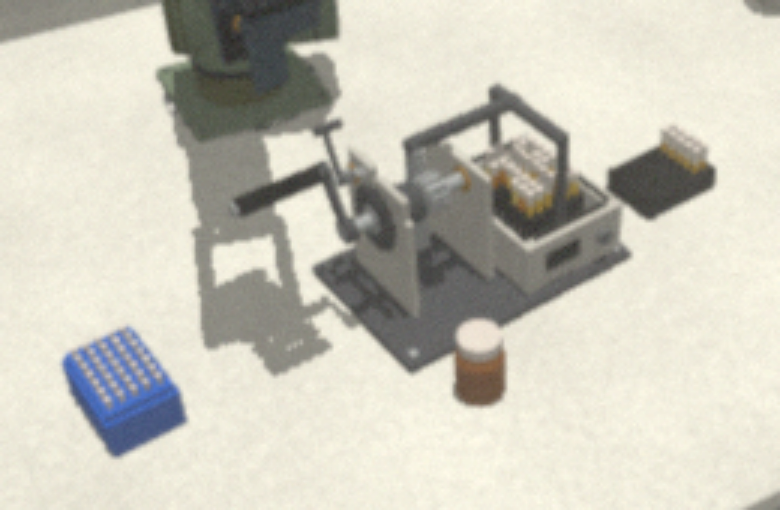

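```bash
python3 -c "
from bench import manip
print(manip.close_job())"
```

```text
the job is handed in; nothing more can be done
None
```

The rack is down on the plate in the bath, the pawl is off, and the job is handed in at about 15.5 s of the 72 s; no verdict was reported.

- **Lever:** I pushed the thumb bar over with closed fingers until it met its stop. It moved from x 0.513 to 0.462, the full throw.
- **Pawl:** I gripped the handle and wound on about 15 degrees. The top of the pawl rose from 181 to 196 mm in the depth images, so it is clear of the wheel.
- **Lowering:** I eased the crank back in small steps until the load went off it at about −33 degrees.
- **Landing:** I overran by two small rows before seeing the force reverse. That put about 11 N on the handle, which I estimate at up to 60 N on the plate, under the 80 N limit. I backed it off at once.

After letting go and backing away:
- **Rack:** The cross arm is about 33 mm lower than at the start, which puts the tray near 51 to 52 mm. The crank angle gives 50.7 mm; the limit is 52.5 mm. It did not move when I released it.
- **Lever and pawl:** The bar is still at its off position, and the top of the pawl is still at 195 to 196 mm.
- **Bystanders and arm:** The box, jar and tube rack look undisturbed, and the gripper is clear with no load on it.

One check disagreed: the last wrist view put the cross arm at 185 mm, where the scene camera had 199 mm. I took the wrist reading to be the wrong surface, and did not follow it up.

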